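# Turn paint cakes into a clean tray

## Robot

A 6-joint arm with a two-finger parallel gripper is mounted at the origin on the work surface. World frame = base frame: x ahead of the robot, y to its left, z up, the work surface at z = 0. Lengths are in m, angles in degrees, forces in N, time in s.
With the tool pointing down it reaches from about 0.325 to 0.775 m from the base axis. Payload 5.5 kg.
Tool frame: the origin (TCP) lies at the centre of the arm's flange, where the gripper is bolted on; the fingertips stand 182 mm ahead of it and the grasp point (between the pads) lies 163 mm ahead of it; z points along the fingers, y is the direction in which the jaws open and shut (so a half turn about z gives the same grasp; the last joint's range is limited). The gripper opens to 88 mm and grips with 3 to 60 N. Pads are 20 mm wide; open, the fingers measure 115 mm over their backs; the gripper's body (75 mm by 178 mm) begins 61 mm behind the grasp point.
Start: joints at [70.835, 5.22, 70.514, -0, 104.267, -3.249], TCP at [0.165, 0.577, 0.405] pointing down, gripper open.
Joint ranges: [-164.24, 164.24], [-49.07, 125.15], [9.68, 141.18], [-86.29, 266.29], [3.28, 154.24], [-151.56, 151.56]. Speed limits (degrees/s): [147.25, 147.25, 172.46, 180, 180, 180].

## Interface

Orientations are given as [roll, pitch, yaw] about the fixed x, y, z axes, in that order (R = Rz(yaw) Ry(pitch) Rx(roll)).
In Python, from station import r gives the robot as it stands. The module is installed in compiled form; this text tells all that it offers. Calls block until the motion is done:
- r.reach(position, orientation): joint-space move of the TCP to a pose.
- r.servo_line(position, rotation=None, speed=0.15): straight line of the TCP; rotation=None keeps the orientation; speed is the mean speed in m/s.
- r.move_joints(angles): joint-space move.
- r.let_go() and r.grab(squeeze=None): open the fingers fully, or close them until they stop; squeeze is the grip in N (None keeps the last).
- r.wait(seconds).
- r.inverse_kinematics(position, orientation): joint angles nearest the present ones, or None.
- r.sense(): the state.
- r.snapshot(name): name is "scene" or "side" or "wrist"; returns a dict with "frame" (400x640x3 uint8, red, green, blue), "fx", "fy", "cx", "cy" (pixels), "R" (3x3) and "t" (3): a world point X has camera coordinates R X + t. Camera axes: x right, y down, z forward; pixel columns grow to the right and rows downward; lengths in m; the calibration is good to about 2 mm. A picture is of the moment at which its call begins. There is no depth.
A pose or a line that the arm cannot do raises r.IKError and nothing moves.
- r.hand_in(): hands the job in, once; it reports no verdict.
The state is a dict: "clock": time; "joints": joint angles; "joint_vel": joint speeds; "joint_torque": joint torques, N m; "tcp_pos": TCP position; "orientation": TCP orientation; "contact_force": force on the tool from outside, world axes, zero at the start; "torque": the same for the moment, N m; "opening": finger opening in m.
Only numpy, scipy, OpenCV 4.12 (cv2) and the standard library are available. Lean on these libraries where they do the work, as an engineer would, in place of code of your own. Each camera call takes 0.05 s, during which the arm holds its last target. There are 200 camera calls.

## Task

Turn the three paint cakes out of the full tray on the turn-over board into the clean tray of the same size: take that empty three-pocket tray from the drying mat, lay it face-down, as it is, squarely on top of the full one and let go of it. Then take the leaf's handle and swing the leaf with both trays all the way over until it lies flat on the other side, pushing the upright backing board down with it, and let go, so that all the cakes lie in the clean tray. Leave the shorter tray where it is.

Things in the scene. Friction and masses are not known exactly. Their poses are not given: they have to be found in the camera images.
- clean_tray: Empty matching white plastic tray, 166 x 62 x 16 mm, walls and floor 4 mm, three 50 x 54 mm pockets 12 mm deep in a row along x; about 120 g. Lies face-down (flat bottom up) on a 3 mm grey drying mat, left or right of the short tray. Origin: centre of the open rim plane, 16 mm below its flat top as it lies; x along, y across, z out of its bottom (up). Grip across its 62 mm width at mid-length.
- short_tray: Bystander to leave alone: a shorter two-pocket white plastic tray, 112 x 62 x 16 mm, also face-down on the drying mat. Origin and axes as for clean_tray.
- old_tray (a point): Rim-plane centre of the full face-up tray, same size as clean_tray, fixed on the leaf. At start 38 mm above the table; z up, x along tray and hinge, y towards the hinge axis, which runs 100 mm off at this height. Guides round it stand 14 mm above its rim, 3 mm clear, tops leaning out to lead in from 6 mm; long sides free over the middle 108 mm for fingers. Cakes stand 6 mm proud of the rim.
- leaf_handle (a point): Middle of the leaf's handle: round steel bar 12 mm thick, parallel to the hinge, 173 mm from the hinge axis; 38 mm above the table at either end of the swing, 211 mm at the top. 98 mm is free between its side arms; the leaf's edge is 31 mm from the bar's centre. Pinched from above, the bar turns between fingers that keep pointing down. Axes as old_tray.
- leaf (a joint): Angle (rad) of the plywood leaf carrying the full tray: 0 lying flat on the robot's right of the hinge (-y side), growing as the handle swings up and over to about 3.14, upside down on the left. Moves easily; does not stay up by itself.
- back_board (a joint): Angle (rad) of the plain plywood backing board on the same hinge axis: 0 flat on the left; starts upright at about 1.62, 150 mm high. Its stiff hinge (0.6 N m, about 4 N at the leaf's handle) stays where left. When the leaf comes upright, the clean tray's back meets the board, which holds the trays together while the leaf pushes it on down flat.
- cake0_center (a point): Centre of the first round paint cake (disc 38 mm in diameter, 18 mm high, about 35 g) in the full tray's pockets; the three stand in a row, 54 mm apart.
- cake1_center (a point): Centre of the second round paint cake (disc 38 mm in diameter, 18 mm high, about 35 g) in the full tray's pockets; the three stand in a row, 54 mm apart.
- cake2_center (a point): Centre of the third round paint cake (disc 38 mm in diameter, 18 mm high, about 35 g) in the full tray's pockets; the three stand in a row, 54 mm apart.
Things that resemble listed ones, but are neither listed nor needed, are in the scene too. What is meant by the part that bears cake1_center is not green or pink, and is the larger of those in its own colour.

How it is judged (in metres and radians):
On the way, in this order (a step that is already met when the one before it is completed fails the run):
1. the clean tray lies face-down on the full tray, let go, with the leaf still down (horizontal distance between clean_tray and old_tray below 0.012 m and z of clean_tray in the frame of old_tray between -0.004 and 0.006 m and angle between clean_tray's own z axis and vertical below 0.17 rad and angle between the x axis of clean_tray and the x axis of old_tray, either way round below 0.17 rad and value of joint leaf below 0.1 rad and contact force between the fingers and clean_tray below 0.2 N), for 0.2 s.
2. the leaf has been swung over to the other side (value of joint leaf above 2.97 rad), for 0.1 s.
At the end, for the whole second after the job is handed in: The leaf lies over on the other side (within 10 degrees of flat) with the backing board flat under it; the clean tray between them is face-up (within 10 degrees) and at rest, and all three cakes lie inside it, their centres within its walls and less than 12 mm above its pocket floors (value of joint leaf above 2.97 rad and value of joint back_board below 0.17 rad and angle between clean_tray's own z axis and vertical above 2.97 rad and z of cake0_center in the frame of clean_tray between 0 and 0.008 m and x of cake0_center in the frame of clean_tray between -0.08 and 0.08 m and y of cake0_center in the frame of clean_tray between -0.028 and 0.028 m and z of cake1_center in the frame of clean_tray between 0 and 0.008 m and x of cake1_center in the frame of clean_tray between -0.08 and 0.08 m and y of cake1_center in the frame of clean_tray between -0.028 and 0.028 m and z of cake2_center in the frame of clean_tray between 0 and 0.008 m and x of cake2_center in the frame of clean_tray between -0.08 and 0.08 m and y of cake2_center in the frame of clean_tray between -0.028 and 0.028 m and linear speed of clean_tray below 0.02 m/s); the robot touches nothing.
It fails at once if the shorter tray is moved by more than 30 mm (distance of short_tray from where it was at the start of the episode above 0.03 m).
It also fails if it takes over 64 s, if anything falls off the work surface, if the arm or the gripper's body presses on something with over 40 N, if the wrist force passes 120 N, or if a joint passes its speed limit or range.

## Working session

There is one attempt and no reset: what is moved stays moved. The work goes in short steps, each a Python script; the robot and the scene stay as the last script left them, time stands still between calls to the robot, and variables do not carry over. Pictures are saved under pics/ and viewed, about 8 in all and at most 12, crops included, and the job is handed in when it is done.

```bash
mkdir -p pics
cat > h.py <<'E'
from station import r
import numpy as np, cv2
def snap(cam,name):
    s=r.snapshot(cam); f=s["frame"]; cv2.imwrite(f"pics/{name}.png",f[:,:,::-1]); 
    np.savez(f"pics/{name}.npz",**{k:np.array(v) for k,v in s.items()}); return s
def load(name): return dict(np.load(f"pics/{name}.npz"))
def ray(s,p):
    d=np.array([(p[0]-s["cx"])/s["fx"],(p[1]-s["cy"])/s["fy"],1.]); R=np.array(s["R"])
    return -R.T@np.array(s["t"]), R.T@d
def atz(s,p,z):
    c,d=ray(s,p); return c+d*(z-c[2])/d[2]
def tri(obs):
    A=np.zeros((3,3));b=np.zeros(3)
    for s,p in obs:
        c,d=ray(s,p);d=d/np.linalg.norm(d);P=np.eye(3)-np.outer(d,d);A+=P;b+=P@c
    return np.linalg.solve(A,b)
def proj(s,X):
    v=np.array(s["R"])@np.asarray(X)+np.array(s["t"]); return v[:2]/v[2]*[s["fx"],s["fy"]]+[s["cx"],s["cy"]]
E
python3 - <<'E'
from h import *
for c in("scene","side","wrist"):
    s=snap(c,c+"0"); print(c,s["fx"],-np.array(s["R"]).T@np.array(s["t"]),np.array(s["R"])[2])
print(r.sense())
a=[cv2.imread(f"pics/{c}0.png") for c in("scene","side")]
E
```

```text
scene 437.7164219791162 [1.04113252 0.23001993 0.52174324] [-0.67279371 -0.44664022 -0.58979754]
side 468.89779950976333 [0.22156072 0.36309711 0.74345268] [ 0.30903221 -0.56127412 -0.7677698 ]
wrist 326.4053466202173 [0.09219527 0.59754849 0.38371822] [ 0.26428947 -0.07672507 -0.96138668]
{'clock': 0.15, 'joints': array([ 7.08346542e+01,  5.25468810e+00,  7.05635757e+01, -3.08643004e-04,
        1.04266455e+02, -3.24941274e+00]), 'joint_vel': array([ 0.06814179, -0.11370462, -0.19915865,  0.00261976, -0.05971139,
       -0.01879857]), 'joint_torque': array([ 1.47283452e-03, -4.47050893e+01, -4.06906486e+01,  6.98520639e-02,
        2.75931065e-02, -1.33001336e-04]), 'tcp_pos': array([0.16456561, 0.57705258, 0.40377506]), 'orientation': array([-1.79915401e+02, -4.50331097e-03,  1.64083988e+02]), 'contact_force': array([-0.16950784,  0.00816013,  0.2791602 ]), 'torque': array([-0.00128028,  0.00237938, -0.01476029]), 'opening': 0.08785546458535616}
```

View pics/scene0.png

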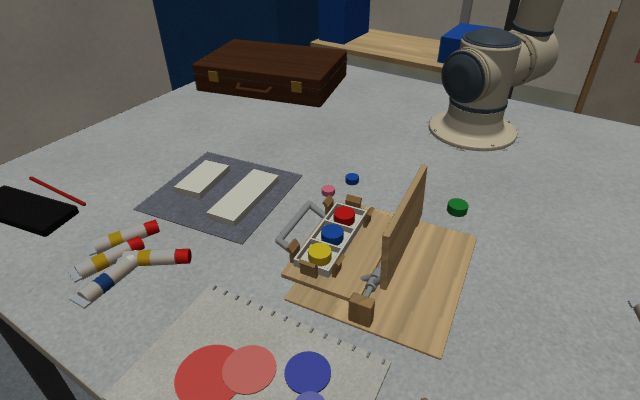

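View pics/side0.png

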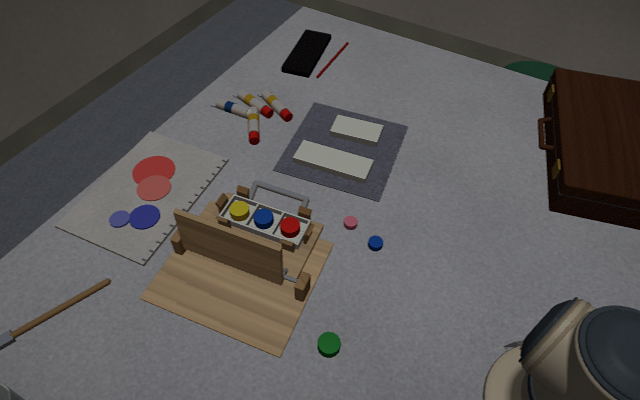

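The scene view shows the long tray at (243,196) and the short one at (201,177). The full tray with red, blue and yellow cakes is around (332,233), and the handle is around (300,222). Lookalikes are a small loose blue cake at (352,179), pink at (328,190) and green at (457,207). The side view shows the long tray at (333,160), the short tray at (356,129) and the full tray at (264,218). I choose the long tray, and the blue cake in the full tray's centre as cake1. Next is a close crop of both views.

Run:
```python
from h import *
a=cv2.imread("pics/scene0.png")[145:295,165:375]; b=cv2.imread("pics/side0.png")[105:255,200:410]
o=np.vstack([cv2.resize(x,None,fx=3.8,fy=2*1.0 if 0 else 3.8,interpolation=cv2.INTER_CUBIC)[:, :] for x in(a,b)])
print(o.shape)
for n,x in(("ca",a),("cb",b)): cv2.imwrite(f"pics/{n}.png",cv2.resize(x,None,fx=3.8,fy=3.8,interpolation=cv2.INTER_CUBIC))
# white tops on the mat
for c in("scene0","side0"):
    s=load(c); g=s["frame"].astype(int); 
    top=np.median(g[190:196,240:246] if c=="scene0" else g[157:163,330:336],axis=(0,1)); print(c,top)
    m=(np.abs(g-top).max(2)<14).astype(np.uint8)
    n,l,st,ce=cv2.connectedComponentsWithStats(m)
    k=l[196,243] if c=="scene0" else l[160,333]
    cn=max(cv2.findContours((l==k).astype(np.uint8),0,1)[0],key=cv2.contourArea)
    P=np.array([atz(s,p[0]+0.0,0.019)[:2] for p in cn]).astype(np.float32)
    print(cv2.minAreaRect(P),st[k])
```

```text
(1140, 798, 3)
scene0 [181.  181.5 169. ]
((0.5364702939987183, -0.28447040915489197), (0.16388602554798126, 0.0601852685213089), 7.8165459632873535) [ 207  169   71   52 1489]
side0 [140.5 143.  134. ]
((0.536554217338562, -0.2849792242050171), (0.16307170689105988, 0.06024647131562233), 8.051486015319824) [ 293  140   80   39 1491]
```

View pics/ca.png

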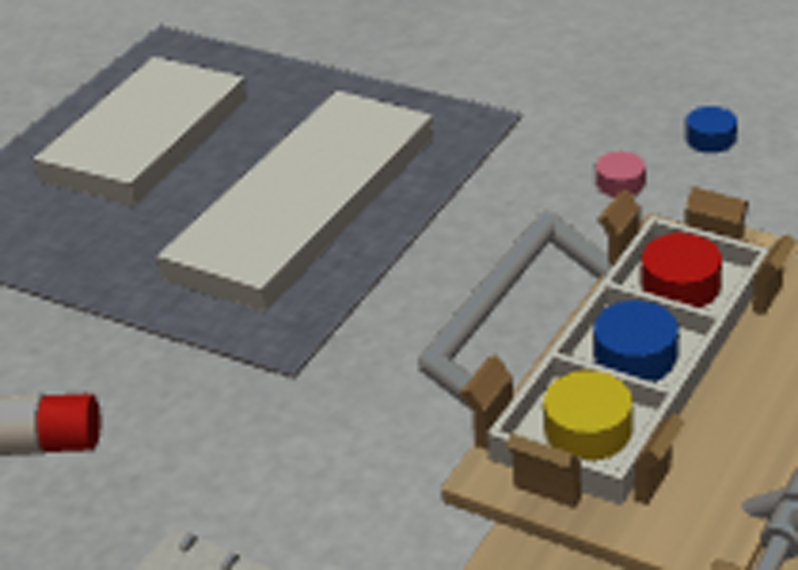

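View pics/cb.png

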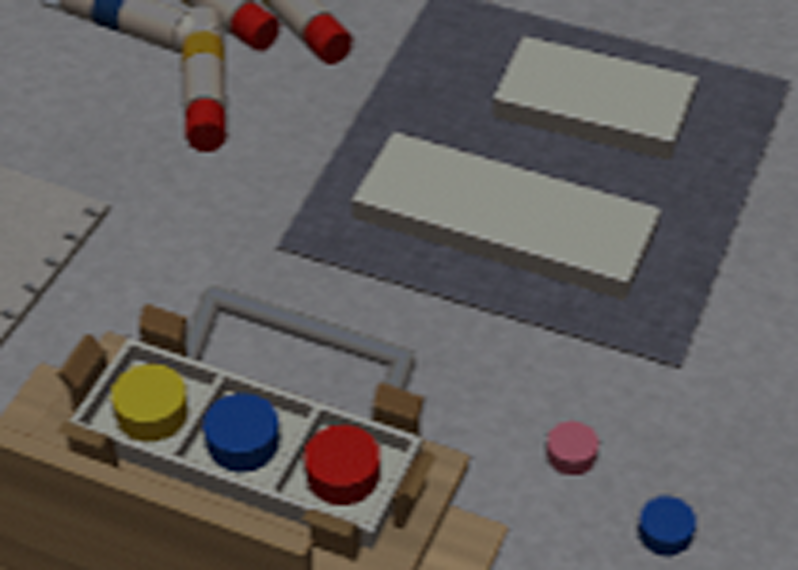

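The crops confirm the choice: the long tray is the three-pocket size, its short neighbour is distinct, and the middle cake in the tray is the large blue one. Now I triangulate the rim corners, cake tops and handle.

Run:
```python
from h import *
A,B=load("scene0"),load("side0")
pa=lambda u,v:(u/3.8+165-.4,v/3.8+145-.4); pb=lambda u,v:(u/3.8+200-.4,v/3.8+105-.4)
pts=dict(rh=((655,215),(420,437)),ri=((768,250),(375,525)),yh=((490,437),(130,340)),yi=((622,480),(72,418)),
 red=((682,252),(343,452)),blue=((636,328),(242,420)),yel=((588,395),(149,387)),hr=((549,222),(405,358)),hy=((432,360),(213,297)))
T={k:tri([(A,pa(*u)),(B,pb(*v))]) for k,(u,v) in pts.items()}
for k,v in T.items(): print(k,v.round(4), "reproj err",np.round(np.array(pa(*pts[k][0]))-proj(A,v),1))
print("rim ctr",sum(T[k] for k in("rh","ri","yh","yi"))/4)
d=T["yel"]-T["red"];print("yaw cakes",np.degrees(np.arctan2(d[1],d[0])),np.linalg.norm(d))
for a,b in(("rh","yh"),("ri","yi"),("hr","hy")):
    d=T[b]-T[a];print(a,b,np.degrees(np.arctan2(d[1],d[0])),np.linalg.norm(d))
print("handle",(T["hr"]+T["hy"])/2)
```

```text
rh [ 0.4865 -0.1006  0.0404] reproj err [0.3 0.3]
ri [ 0.4788 -0.0438  0.0387] reproj err [0.8 0.8]
yh [ 0.6495 -0.0812  0.0362] reproj err [0.4 0.4]
yi [ 0.6422 -0.0222  0.0386] reproj err [1. 1.]
red [ 0.5119 -0.0701  0.0467] reproj err [0.1 0.1]
blue [ 0.5662 -0.0621  0.0442] reproj err [0.4 0.4]
yel [ 0.6164 -0.0542  0.0473] reproj err [0.4 0.3]
hr [ 0.5188 -0.1406  0.0404] reproj err [0.3 0.3]
hy [ 0.6279 -0.1268  0.0396] reproj err [-0.1 -0.1]
rim ctr [ 0.5642605  -0.06197201  0.03847635]
yaw cakes 8.657504521941416 0.10568605590283495
rh yh 6.776726576172801 0.16420651002940587
ri yi 7.536993977819022 0.16481733001126564
hr hy 7.214696967480251 0.11004943101782853
handle [ 0.5733416  -0.13370901  0.03999446]
```

Measurements agree with the text: the rim centre is (0.564,-0.062) at z=0.0385, the handle is 72 mm off it, and yaw is about 7.4°. Next I take wrist close-ups over both trays.

Run:
```python
from h import *
r.reach([0.564,-0.062,0.42],[180,0,7.4]); r.wait(.3)
a=snap("wrist","w_old"); snap("scene","s1")
r.reach([0.5365,-0.2847,0.40],[180,0,7.9]); r.wait(.3)
s=snap("wrist","w_cl")
print(r.sense()["joints"].round(1),r.sense()["tcp_pos"],r.sense()["clock"])
g=s["frame"].astype(int); u,v=proj(s,[.5365,-.2847,.019]).astype(int); print(u,v)
top=np.median(g[v-4:v+4,u-4:u+4],axis=(0,1)); m=(np.abs(g-top).max(2)<16).astype(np.uint8)
n,l,st,ce=cv2.connectedComponentsWithStats(m); k=l[v,u]
cn=max(cv2.findContours((l==k).astype(np.uint8),0,1)[0],key=cv2.contourArea)
for z in(.015,.019,.023): print(z,cv2.minAreaRect(np.array([atz(s,p[0],z)[:2] for p in cn]).astype(np.float32)))
# short tray's nearest point
ks=np.argsort(-st[1:,4])+1
for k in ks[:4]:
    cn=max(cv2.findContours((l==k).astype(np.uint8),0,1)[0],key=cv2.contourArea)
    print(st[k],cv2.minAreaRect(np.array([atz(s,p[0],.019)[:2] for p in cn]).astype(np.float32)))
f=cv2.imread("pics/w_old.png")
for p in [(.564,-.062)]:
    c,sn=np.cos(np.radians(7.4)),np.sin(np.radians(7.4))
    q=np.array([proj(a,[p[0]+c*x-sn*y,p[1]+sn*x+c*y,.038]) for x,y in((-.083,-.031),(.083,-.031),(.083,.031),(-.083,.031))])
    f=cv2.resize(f,None,fx=1.25,fy=1.25); cv2.polylines(f,[((q+.5)*1.25*16).astype(int)],True,(255,0,255),1,shift=4); print(q)
    h=np.array([proj(a,[.564+c*x+sn*.073,-.062+sn*x-c*.073,.038]) for x in(-.05,.05)]); cv2.polylines(f,[((h+.5)*1.25*16).astype(int)],False,(0,255,0),1,shift=4)
cv2.imwrite("pics/w_old_o.png",f)
```

```text
[-31.1   6.3  69.8   0.  103.9  50.9] [ 0.53683157 -0.28376187  0.40028433] 4.4583
317 174
0.015 ((0.5363629460334778, -0.28638756275177), (0.1657343953847885, 0.06073038652539253), 8.184560775756836)
0.019 ((0.537185788154602, -0.2862429618835449), (0.16392044723033905, 0.06006573885679245), 8.18454647064209)
0.023 ((0.5380085706710815, -0.2860983908176422), (0.16210655868053436, 0.05940106138586998), 8.184547424316406)
[ 291   98   57  144 7639] ((0.537185788154602, -0.2862429618835449), (0.16392044723033905, 0.06006573885679245), 8.18454647064209)
[ 393  137   56   97 4884] ((0.5382146835327148, -0.40171197056770325), (0.11064895242452621, 0.059893250465393066), 10.86628532409668)
[  62   33   86  166 3190] ((0.5628213286399841, -0.05187252163887024), (0.17337532341480255, 0.06348855048418045), 7.50701904296875)
[588  37   2   1   2] ((0.7144918441772461, -0.535686731338501), (0.001010312931612134, 0.0), 98.00676727294922)
[[343.03960085 241.43062962]
 [346.56664251  96.6956203 ]
 [288.0931134   96.65559817]
 [291.36715374 241.39494106]]
```

View pics/w_old_o.png

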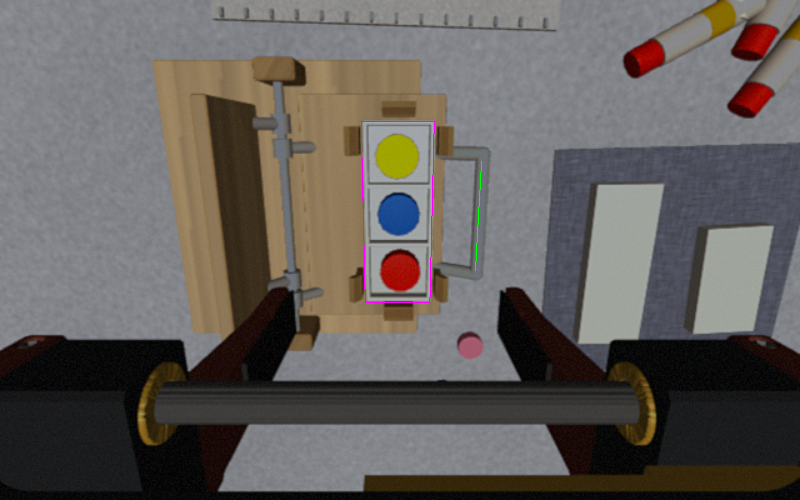

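View pics/s1.png

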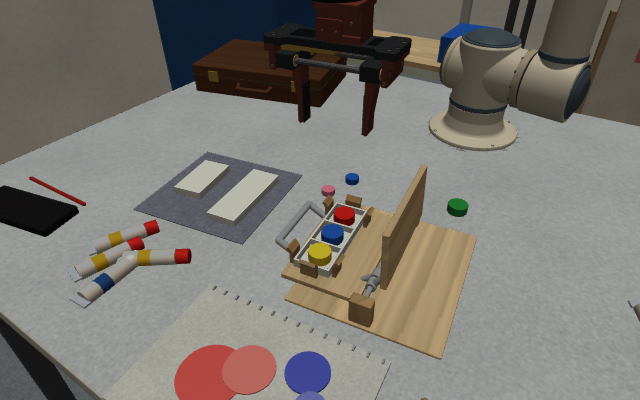

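The wrist view's overlay fits the rim at (362–434, 121–302) and the bar at x≈480 within about 1 mm. The board stands well left of the hinge, so the gripper body clears it. Next I grasp the clean tray and bring it over.

Run:
```python
from h import *
P=np.array([.5368,-.2855])
r.servo_line([*P,.26],[180,0,8.0],speed=.2)
r.servo_line([*P,.188],speed=.1); print(r.sense()["tcp_pos"],r.sense()["contact_force"])
r.grab(25); s=r.sense(); print("open",s["opening"],s["contact_force"])
r.servo_line([*P,.30],speed=.15); s=r.sense(); print("lift",s["opening"],s["contact_force"])
O=[.564,-.062]
r.servo_line([*O,.30],[180,0,7.4],speed=.15)
r.servo_line([*O,.262],speed=.1); r.wait(.3); s=r.sense(); print(s["tcp_pos"],s["orientation"],s["clock"])
w=snap("wrist","w2");a=snap("scene","s2");snap("side","d2")
def box(f,S,z,sc,o):
    c,sn=np.cos(np.radians(7.4)),np.sin(np.radians(7.4))
    q=np.array([proj(S,[O[0]+c*x-sn*y,O[1]+sn*x+c*y,z]) for x,y in((-.083,-.031),(.083,-.031),(.083,.031),(-.083,.031))])
    cv2.polylines(f,[((q-o+.5)*sc*16).astype(int)],True,(255,0,255),1,shift=4)
A=cv2.resize(cv2.imread("pics/s2.png")[130:300,240:440],None,fx=2,fy=2,interpolation=2)
W=cv2.resize(cv2.imread("pics/w2.png")[60:260,190:390],None,fx=2,fy=2,interpolation=2)[:340]
box(A,a,.038+.039+.016,2,np.array([240,130]));box(W,w,.038+.039+.016,2,np.array([190,60]))
cv2.imwrite("pics/c2.png",np.hstack([A,W]))
```

```text
[ 0.53705744 -0.28563223  0.18873159] [ 1.10089418 -0.47095252 -0.11013551]
open 0.061735141886060704 [-0.20412811 -0.23265614  1.14149843]
lift 0.061778944184557365 [-0.36004902  0.41825795 -1.81592475]
[ 0.56415673 -0.06201023  0.26277726] [ 1.79978140e+02 -7.11394943e-02  7.40186045e+00] 10.0833
```

View pics/c2.png

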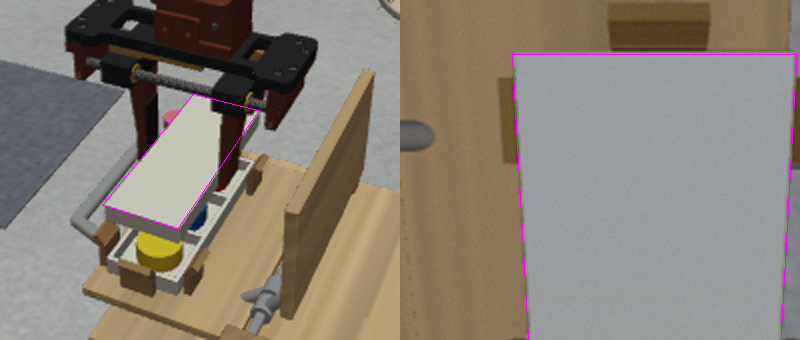

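The picture shows the held tray coinciding with the predicted outline above the full tray to under 1 mm, in both the scene and wrist views. I lower it and release.

Run:
```python
from h import *
O=[.564,-.062]
r.servo_line([*O,.232],speed=.06);print(r.sense()["contact_force"])
r.servo_line([*O,.2245],speed=.03);s=r.sense();print(s["tcp_pos"],s["contact_force"])
r.let_go(); r.wait(.3); print(r.sense()["opening"],r.sense()["contact_force"])
r.servo_line([*O,.35],speed=.15); r.wait(.3)
# check & approach above the handle
w=snap("wrist","w3");a=snap("scene","s3");d=snap("side","d3");print(r.sense()["clock"])
def box(f,S,z,sc,o):
    c,sn=np.cos(np.radians(7.4)),np.sin(np.radians(7.4))
    q=np.array([proj(S,[O[0]+c*x-sn*y,O[1]+sn*x+c*y,z]) for x,y in((-.083,-.031),(.083,-.031),(.083,.031),(-.083,.031))])
    cv2.polylines(f,[((q-o+.5)*sc*16).astype(int)],True,(255,0,255),1,shift=4)
    h=np.array([proj(S,[.564+c*x+sn*.073,-.062+sn*x-c*.073,.038]) for x in(-.05,.05)]); cv2.polylines(f,[((h-o+.5)*sc*16).astype(int)],False,(0,255,0),1,shift=4)
A=cv2.resize(cv2.imread("pics/s3.png")[150:320,240:440],None,fx=2,fy=2,interpolation=2)
W=cv2.resize(cv2.imread("pics/w3.png")[60:230,220:420],None,fx=2,fy=2,interpolation=2)
box(A,a,.054,2,np.array([240,150]));box(W,w,.054,2,np.array([220,60]))
cv2.imwrite("pics/c3.png",np.hstack([A,W]))
```

```text
[-0.68683556 -0.58850793 -0.69682172]
[ 0.56393265 -0.06198034  0.22425699] [-0.00326165  0.34621552 -1.28340639]
0.08764139592299101 [ 0.02186948 -0.11021846 -0.15591857]
13.625
```

View pics/c3.png

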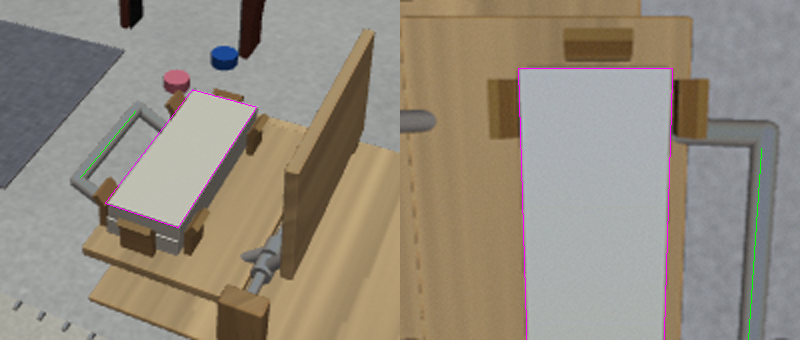

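The tray is seated flush: its outline matches at z=0.054 and it lies inside the guides. Next I take the handle. The open inner finger would hit the tray if centred on the bar, so I come down 22 mm outboard, start closing, then move in over the bar.

Run:
```python
from h import *
t=np.radians(7.4); out=np.array([np.sin(t),-np.cos(t)]); O=np.array([.564,-.062]); H=O+.073*out
Q=H+.022*out
r.servo_line([*Q,.30],speed=.2)
r.servo_line([*Q,.208],speed=.1); print(r.sense()["tcp_pos"],r.sense()["contact_force"])
r.grab(5); s=r.sense(); print("grab",s["opening"],s["contact_force"])
r.servo_line([*H,.208],speed=.03); r.wait(.2); s=r.sense(); print("in",s["opening"],s["contact_force"],s["tcp_pos"])
r.grab(20); s=r.sense(); print("sq",s["opening"],s["contact_force"],s["clock"])
```

```text
[ 0.57654814 -0.15627644  0.20900177] [-0.23512178 -0.73021005 -0.31131046]
grab 0.04652990214299139 [-1.69243341  9.70534936  2.79790486]
in 0.011469459153208916 [ 2.81576326 -4.48627639 -1.40198367] [ 0.57349572 -0.13529159  0.20802732]
sq 0.011010141480448451 [ 1.71662514 -5.73052574 -1.80369223] 17.5
```

The fingers hold the 12 mm bar with an opening of 11.0 mm. Now I swing it along the arc, watching the force.

```bash
cat > arc.py <<'E'
from h import *
t=np.radians(7.4); out=np.array([np.sin(t),-np.cos(t)]); O=np.array([.564,-.062]); H=O+.074*out
C=H-.173*out
E
python3 - <<'E'
from arc import *
tgt=lambda th:[*(C+.173*np.cos(th)*out),.038+.173*np.sin(th)+.170]
for th in np.radians([60,120,180]): print(r.inverse_kinematics(tgt(th),[180,0,7.4]))
for i,d in enumerate(range(6,181,6)):
    r.servo_line(tgt(np.radians(d)),[180,0,7.4],speed=.11); s=r.sense()
    f=s["contact_force"]
    if i%3==2: print(d,f.round(1),round(s["opening"],4),(s["tcp_pos"]-tgt(np.radians(d))).round(4))
    if np.linalg.norm(f)>45: print("force!",d,f);break
    if d in(84,102): snap("scene",f"arc{d}")
r.wait(.3); s=r.sense(); print(s["contact_force"],s["tcp_pos"],s["opening"],s["clock"]); snap("scene","s4");snap("wrist","w4")
A=cv2.imread("pics/arc102.png")[80:380,240:640];B=cv2.imread("pics/s4.png")[80:380,240:640]
cv2.imwrite("pics/c4.png",np.hstack([A,B]))
E
```

```text
[-8.49315855e+00 -5.03804183e-01  8.11278524e+01 -2.54444375e-14
  9.93759518e+01  7.41068414e+01]
[ 9.20342417e+00 -2.17887517e+00  8.27771491e+01 -2.54444375e-14
  9.94017261e+01  9.18034242e+01]
[ 1.80108401e+01  3.33948569e+00  9.25633452e+01 -2.54444375e-14
  8.40971691e+01  1.00610840e+02]
18 [ 3.1 -5.8 -1.4] 0.0115 [ 0.0001 -0.0006 -0.0004]
36 [  0.6 -11.6   4.6] 0.0115 [ 0.0001 -0.0014  0.0007]
54 [ -2.1 -13.5  11.8] 0.0113 [-0.0002 -0.0019  0.0029]
72 [-1.7 -5.5 13.9] 0.0113 [-0.0003 -0.0004  0.0031]
90 [-0.6 -0.4  9.7] 0.0117 [-0.0001  0.0008  0.0016]
108 [4.1 1.8 3.6] 0.0112 [ 0.0002  0.0008 -0.0001]
126 [6. 2. 1.] 0.0114 [ 0.0001  0.0014 -0.0014]
144 [ 6.7  1.8 -1.8] 0.0117 [-0.0003  0.002  -0.003 ]
162 [ 6.1 -0.1 -0.5] 0.0115 [-0.0003  0.0011 -0.0033]
180 [ 2.9 -3.9  3.4] 0.0116 [-0.0003 -0.     -0.0016]
[ 3.39728258 -4.82420314  3.25552184] [0.52867673 0.20767625 0.20640868] 0.011198579403050227 27.4
```

View pics/c4.png

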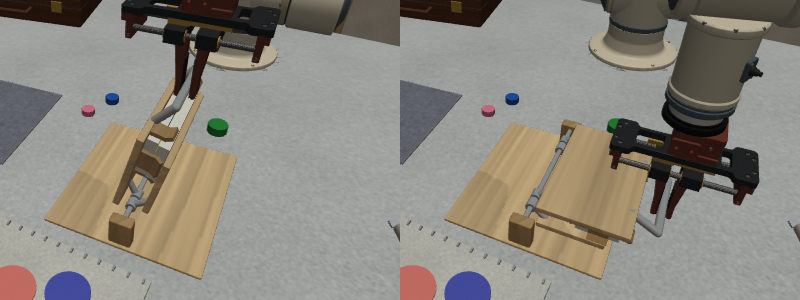

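The leaf, trays and board lie flat on the left; the 102° frame shows the trays clamped between leaf and board. To let go, the inner finger would meet the leaf's edge, so I open, shift 32 mm outboard, then lift.

Run:
```python
from arc import *
B=C-.173*out; z=.206
r.servo_line([*B,.204],speed=.03); print(r.sense()["contact_force"].round(1))
r.servo_line([*B,z],speed=.03)
r.let_go(); s=r.sense(); print("open",s["opening"],s["contact_force"].round(1),s["tcp_pos"])
r.servo_line([*(B-.032*out),z],speed=.05); r.wait(.3); s=r.sense(); print(s["opening"],s["contact_force"].round(1),s["tcp_pos"])
if s["opening"]>.08:
    r.servo_line([*(B-.032*out),.34],speed=.08); s=r.sense(); print(s["contact_force"].round(1))
    r.servo_line([*(B-.2*out),.38],speed=.2)
    r.wait(.3); snap("scene","s5");snap("side","d5");print(r.sense()["clock"])
    cv2.imwrite("pics/c5.png",np.hstack([cv2.resize(cv2.imread("pics/s5.png")[150:370,320:520],None,fx=2,fy=2,interpolation=2),
     cv2.resize(cv2.imread("pics/d5.png")[180:400,120:320],None,fx=2,fy=2,interpolation=2)]))
```

```text
[-3.3 -6.9 18.1]
open 0.06545871718759545 [-10.   38.8   4.9] [0.52686335 0.21607342 0.20784417]
0.08772175526491503 [-0.2  0.2 -0.1] [0.52496422 0.23915139 0.20600522]
[0.3 0.3 0.2]
33.3833
```

View pics/c5.png

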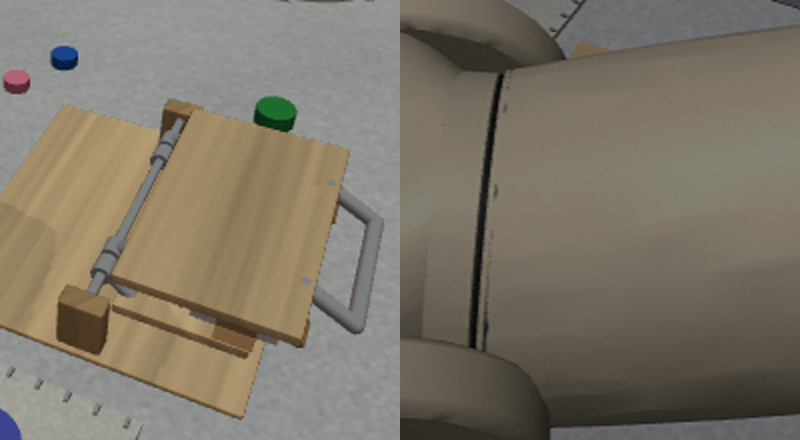

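The leaf lies flat on the board and the handle is free. Before handing in, I compare the handle's corners, seen at crop (376,222) and (357,326), with where they project for a flat leaf.

Run:
```python
from arc import *
S=load("s5"); ax=np.array([np.cos(t),np.sin(t)])
print("seen",np.array([[376,222],[357,326]])/2+[320,150])
for th in(180,174,168):
    a=np.radians(th); print(th,[proj(S,[*(C+.173*np.cos(a)*out+ax*x),.038+.173*np.sin(a)]).round(1) for x in(-.055,.055)])
r.hand_in()
```

```text
seen [[508.  261. ]
 [498.5 313. ]]
180 [array([506.4, 260.5]), array([496.3, 311.9])]
174 [array([508.6, 251.8]), array([498.6, 302.9])]
168 [array([509.5, 242.5]), array([499.5, 293.2])]
the job is handed in; nothing more can be done
```

The clean tray is on the full one, the leaf is swung over flat on the left with the backing board under it, and the job is handed in. I could not see the cakes directly, because they are hidden under the leaf.

- **Placing:** I gripped the clean tray across its 62 mm width and lowered it face-down onto the full tray. After release its outline matched the expected position to about 1 mm in the scene and wrist views. It was lying flush inside the guides.
- **Swinging:** I pinched the handle (12 mm bar, opening about 11 mm) and swung the leaf right over. A picture partway, at 102°, shows both trays held between leaf and board. The force on the tool stayed under about 20 N in the readings I took.
- **Letting go:** As the fingers opened, the inner one pressed on the leaf's edge with about 39 N for a moment. I moved 32 mm outward and it came free, with no contact force after that.
- **Final checks:** The handle's corners were within about 2 pixels of where a flat leaf would put them; a 6° tilt would shift them about 9 pixels. I never went near the shorter tray, and the clock read about 33 s at my last check.
- **Check that failed:** The last side view was blocked by the arm, so the flat position rests on the scene camera alone. I infer that the cakes are in the clean tray from the leaf and board lying flat.

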